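# Hang the parts basket on the balancer arm over its drip tray

### The job

First slide the drip tray along the bench so that it lies centred and square under the fork of the spring-balanced arm. Then hang the wire parts basket in the fork by its handle bar, lowering it slowly until the arm has sunk and settled under the full weight before you let go, so that the arm never drops or springs, and the whole basket hangs still over the tray. Leave the other things on the bench where they are.

Things in the scene. Friction and masses are not known exactly. Their poses are not given: they have to be found in the camera images.
- swing (a joint): grey spring-balanced arm, 280 mm, pivoted on the post; its free end sinks under load. 0 rad: unloaded, spring holds it at its upper stop; grows as it sinks (lower stop 0.42). 1.8 N at the fork starts it, then 12 mm per newton: the basket (0.46 to 0.84 kg, varies) sinks it 30 to 80 mm. Lightly damped: it drops and bounces if weight is let go suddenly.
- fork (a point): midway between the V saddles of the fork at the arm's free end, where a bar resting in both has its centre line; 285 mm above the bench unloaded. Two prongs 12 mm wide, 10 thick, 98 mm apart inside, 122 outside; saddle lips rise 15 mm, 30 mm before and behind. x: from saddle to saddle (along the bar); -y: past the open prong tips; +y: to the cross piece (104 mm). Tips about x with the arm.
- stand: the arm's fixed bench stand; origin on the bench straight under the unloaded fork, axes as the fork's with the arm at 0. Foot 150 x 140 mm and post 280 mm away on its +y side (robot's left). A basket has to come to the fork from the stand's -y side, its bar above the lips and its body below the prongs.
- basket_grip (a point): centre of the handle bar of the loose wire basket of steel parts, 150 mm above its underside. The bar runs 160 mm along x (12 mm round) between two upright legs (12 mm round, at x = -80 and +80 mm), with a black sleeve 60 mm long, 18 mm square, at its middle to grip; 83 mm free between the bar and the basket's rim. The basket balances under its bar.
- basket_center (a point): middle of the body of the same basket, 30 mm above its underside and 120 mm below the bar; body 140 mm along x, 112 mm along y, rim 61 mm above the underside. Axes as the handle bar's, z up.
- tray_center (a point): centre of the loose steel drip tray, an open tray 200 mm (x) by 170 mm (y), 30 mm high, wall 4 mm; this point is 15 mm above its underside. It stands on the bench, mass about 0.5 kg. To be square, its x axis lies along the fork's x axis.
- tray_handle (a point): grip point on the tray's black tongue handle, 150 mm from the tray centre on its -x side. The tongue runs along the tray's x axis from 100 to 180 mm from the tray centre, 16 mm wide (y), from 19 to 45 mm above the bench; this point is 32 mm above the bench.
- bin_b: bystander: blue open plastic bin 130 x 110 x 70 mm; origin under its centre
- wrench_grip (a point): bystander: steel wrench 200 mm long lying on the bench; a point on its handle
- can: bystander: grey closed can, 66 mm across, 120 mm high; origin under its centre
There are look-alikes about, which are no part of the job. Of the things that look like the part that bears basket_grip, the middle-sized one is meant.

How it is judged:
On the way, in this order (a step that is already met when the one before it is completed fails the run):
1. the drip tray lies at rest, centred and square under the still empty fork (x of fork in the frame of tray_center between -0.03 and 0.03 m and y of fork in the frame of tray_center between -0.03 and 0.03 m and angle between the x axis of tray_center and the x axis of fork, either way round below 0.25 rad and linear speed of tray below 0.02 m/s and value of joint swing below 0.03 rad), for 0.2 s.
2. the basket's bar lies in both saddles and the arm has sunk under it (distance between basket_grip and fork below 0.02 m and angle between the x axis of basket_center and the x axis of fork, either way round below 0.15 rad and value of joint swing above 0.08 rad), for 0.2 s.
At the end, for the whole second after the job is handed in: Basket at rest, bar in both saddles (within 20 mm, 0.15 rad), upright within 0.2 rad, clear of the tray; arm sunk over 0.08 rad and still; tray flat on the bench, its centre within 30 mm of the basket's along each side, square to the fork within 0.25 rad (all of step 2 and angle between basket_center's own z axis and vertical below 0.2 rad and height (world z) of basket_center above 0.065 m and velocity of joint swing between -0.05 and 0.05 rad/s and linear speed of basket below 0.03 m/s and x of basket_center in the frame of tray_center between -0.03 and 0.03 m and y of basket_center in the frame of tray_center between -0.03 and 0.03 m and angle between the x axis of tray_center and the x axis of fork, either way round below 0.25 rad and angle between tray_center's own z axis and vertical below 0.05 rad and height (world z) of tray_center below 0.025 m); the robot touches nothing.
It fails at once if the arm drops or springs (faster than 0.8 rad/s) (velocity of joint swing above 0.8 rad/s or velocity of joint swing below -0.8 rad/s).
It fails at once if the blue bin is pushed more than 30 mm (distance of bin_b from where it was at the start of the episode above 0.03 m).
It fails at once if the wrench is pushed more than 30 mm (distance of wrench_grip from where it was at the start of the episode above 0.03 m).
It fails at once if the grey can is pushed more than 30 mm (distance of can from where it was at the start of the episode above 0.03 m).
It also fails if it takes over 72 s, if anything falls off the work surface, if the arm or the gripper's body presses on something with over 40 N, if the wrist force passes 120 N, or if a joint passes its speed limit or range.

### The arm

A 6-joint arm with a two-finger parallel gripper is mounted at the origin on the work surface. World frame = base frame: x ahead of the robot, y to its left, z up, the work surface at z = 0. Lengths are in m, angles in rad, forces in N, time in s.
With the tool pointing down it reaches from about 0.375 to 0.75 m from the base axis. Payload 9 kg.
Tool frame: the origin (TCP) lies at the centre of the arm's flange, where the gripper is bolted on; the fingertips stand 173 mm ahead of it and the grasp point (between the pads) lies 155 mm ahead of it; z points along the fingers, x is the direction in which the jaws open and shut, and the axes are right-handed (so a half turn about z gives the same grasp; the last joint's range is limited). The gripper opens to 85 mm and grips with 20 to 120 N. Pads are 22 mm wide; open, the fingers measure 114 mm over their backs; the gripper's body (76 mm by 85 mm) begins 54 mm behind the grasp point. The pads swing forward as they close: fully open they stand 13 mm farther back than shut.
Start: joints at [-1.555, 0.104, 0.097, 1.564, 0, 1.353], TCP at [0.139, -0.584, 0.405] pointing down, gripper open.
Joint ranges: [-2.99, 2.99], [-0.84, 1.86], [-1.1, 1.16], [-1.84, 2.11], [-1.51, 1.56], [-3.14, 3.14]. Speed limits (rad/s): [2.22, 2.22, 2.57, 3.14, 3.14, 3.14].

### API

Orientations are given as a 3x3 rotation matrix whose columns are the frame's x, y, z axes.
In Python, from workcell import manip gives the robot as it stands.
- The arm moves only by the shell command python3 -m creep 'ROWS' [FORCE]. ROWS is JSON, a list that holds one entry, the list of rows, each a list of 7 numbers: the closure, from -1 (fully open) to 1 (shut), so that 0 is half open, then the shift along the tool's x, y, z in mm, then the turn, a rotation vector about the tool's x, y, z in rad. In form: [[[hand, tx, ty, tz, ax, ay, az], ...]]. A call has 1 to 20 rows; each row shifts and turns the commanded pose from where the row before left it, along the tool's axes as they then stand; what a row does not reach is not made up. A row lasts 1/8 s, in which the tool goes at most 62.5 mm and 10.7 degrees, less where a joint would pass 70% of its speed; a pose out of reach is approached as far as the arm can. A call with a gripper value outside its range is refused whole. The fingers move at their own pace and stop on an object; FORCE is the grip in N (left out, the last holds). Time passes only in rows, so rows that do not move let the fingers close. It gives the time, the measured TCP pose, the force and the opening at its end, in the units of the state.
- manip.observe(): the state, without advancing time (a new reading comes with each control period).
- manip.snapshot(name): name is "scene" or "top" or "wrist"; returns a dict with "img" (384x512x3 uint8, blue, green, red), "mtx" (3x3 intrinsics, pixels), "dist_coeffs" ([k1, k2, p1, p2, k3] as OpenCV has them; the pictures are not rectified), "world_from_camera" (4x4, takes a point from camera to world coordinates); the wrist camera has in their place "T_tool_cam" (4x4, takes a point from camera to tool coordinates, whose origin is the TCP and whose axes are the tool frame's). Camera axes: x right, y up, looking along -z (the intrinsics and any distortion apply to the point x, -y, -z); pixel columns grow to the right and rows downward; lengths in m; the calibration is good to about 2 mm. A picture is of the moment at which its call begins: read the wrist's pose just before it. There is no depth.
- manip.close_job(): hands the job in, once; it reports no verdict.
The state is a dict: "time": time; "joint_pos": joint angles; "qvel": joint speeds; "effort": joint torques, N m; "tcp_pos": TCP position; "ee_rot": TCP orientation; "force": force on the tool from outside, world axes, zero at the start; "moment": the same for the moment, N m; "opening": opening from 0.0 (shut) to 1.0 (fully open).
Only numpy, scipy, OpenCV 4.12 (cv2) and the standard library are available. Lean on these libraries where they do the work, as an engineer would, in place of code of your own. Each camera call takes 0.05 s, during which the arm holds its last target. There are 200 camera calls.

## Working session

There is one attempt and no reset: what is moved stays moved. The work goes in short steps, Python scripts to look and compute and a shell command to move; the robot and the scene stay as the last step left them, time stands still between calls to the robot, and variables do not carry over. Pictures are saved under pics/ and viewed, about 8 in all and at most 12, crops included, and the job is handed in when it is done.

```bash
mkdir -p pics; ls; python3 - <<'E'
from workcell import manip
import cv2,numpy as np
o=manip.observe();print({k:np.round(v,3).tolist() for k,v in o.items()})
for n in("scene","top"):
    s=manip.snapshot(n);cv2.imwrite(f"pics/{n}0.png",cv2.resize(s["img"],(800,600),interpolation=cv2.INTER_CUBIC))
    np.savez(f"pics/{n}0.npz",**s)
    print(n,s["mtx"],s["dist_coeffs"],s["world_from_camera"])
E
```

```text
pics
{'time': 0.0, 'joint_pos': [-1.555, 0.105, 0.096, 1.564, 0.0, 1.353], 'qvel': [0.001, -0.0, -0.002, 0.002, 0.001, 0.0], 'effort': [-0.001, -55.693, 50.365, 0.017, -0.0, -0.0], 'tcp_pos': [0.139, -0.584, 0.404], 'ee_rot': [[0.232, -0.973, -0.0], [-0.973, -0.232, 0.001], [-0.001, -0.0, -1.0]], 'force': [-0.365, 0.988, -0.302], 'moment': [0.008, -0.064, 0.038], 'opening': 0.999}
scene [[354.46851322   0.         246.8887175 ]
 [  0.         354.46851322 197.29950459]
 [  0.           0.           1.        ]] [-0.00754196  0.          0.          0.          0.        ] [[-2.06392069e-01 -6.20877587e-01  7.56249520e-01  1.50597876e+00]
 [ 9.78469238e-01 -1.31369396e-01  1.59185525e-01  1.41159168e-01]
 [ 5.13318179e-04  7.72821522e-01  6.34623221e-01  9.61783761e-01]
 [ 0.00000000e+00  0.00000000e+00  0.00000000e+00  1.00000000e+00]]
top [[398.7260347    0.         254.67832892]
 [  0.         398.7260347  196.10782895]
 [  0.           0.           1.        ]] [-0.07759151  0.          0.          0.          0.        ] [[ 0.02801228  0.9884218  -0.14912296  0.33228357]
 [-0.99952091  0.02573204 -0.01719896 -0.08234117]
 [-0.01316259  0.1495333   0.98866907  1.64864256]
 [ 0.          0.          0.          1.        ]]
```

View pics/scene0.png

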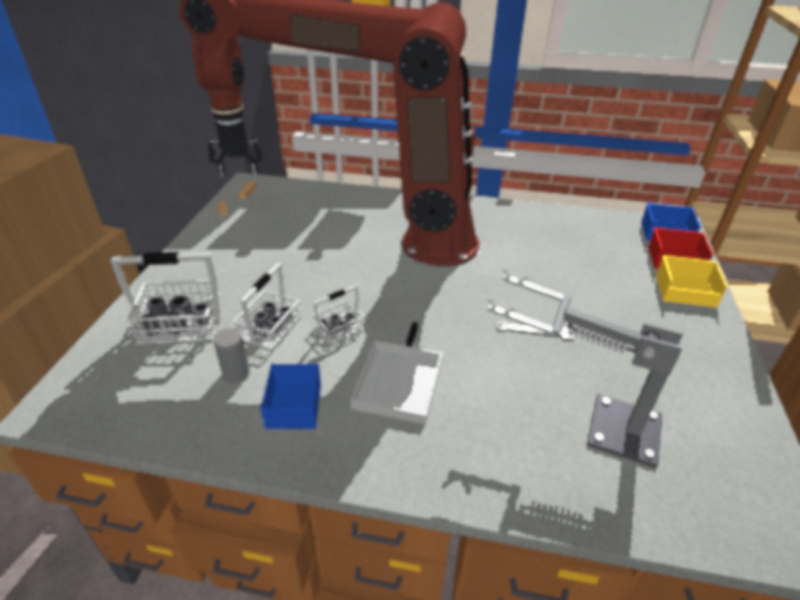

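View pics/top0.png

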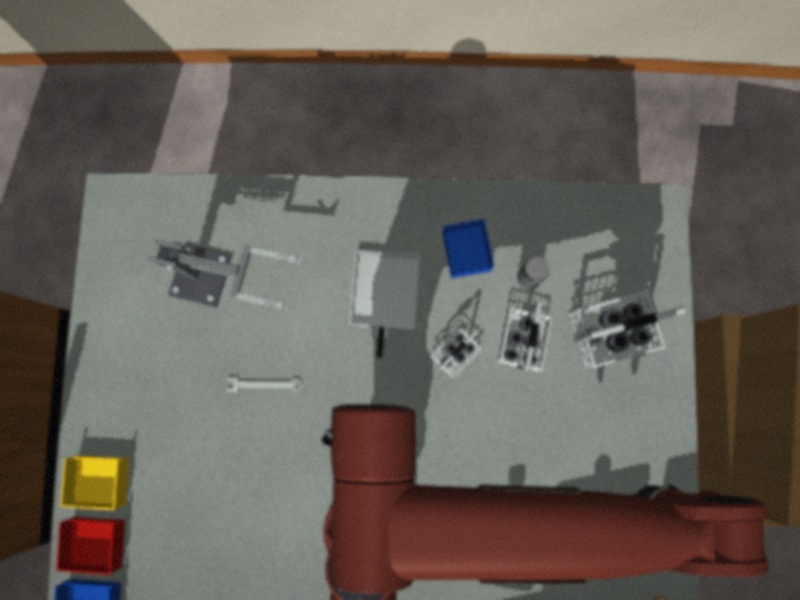

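Scene: the middle-sized basket sits at scene (267,315) / top (527,330), between a large and a small one. The tray is at top (385,287) with its tongue at (380,342). The fork prongs are at top (250-298, 250-305) and the wrench at (263,383). I'll zoom in for pixel positions.

```bash
cat > h.py <<'E'
import cv2,numpy as np
def ray(s,uv):
    """world origin and directions of pixels"""
    p=cv2.undistortPoints(np.array(uv,float).reshape(-1,1,2),s["mtx"],s["dist_coeffs"]).reshape(-1,2)
    T=s["world_from_camera"]; d=np.c_[p[:,0],-p[:,1],-np.ones(len(p))]@T[:3,:3].T
    return T[:3,3],d
def onz(s,uv,z):
    o,d=ray(s,uv); z=np.broadcast_to(z,len(d)); return o+d*((z-o[2])/d[:,2])[:,None]
def proj(s,P):
    T=s["world_from_camera"]; c=(np.array(P,float).reshape(-1,3)-T[:3,3])@T[:3,:3]
    c=c*[1,-1,-1]; return cv2.projectPoints(c,np.zeros(3),np.zeros(3),s["mtx"],s["dist_coeffs"])[0].reshape(-1,2)
def grid(im,x0,y0,x1,y1,k,step=10):
    c=cv2.resize(im[y0:y1,x0:x1],None,fx=k,fy=k,interpolation=cv2.INTER_CUBIC)
    for x in range(-(-x0//step)*step,x1,step):
        cv2.line(c,((x-x0)*k,0),((x-x0)*k,4),(0,0,255));cv2.putText(c,str(x),((x-x0)*k,14),0,.35,(0,0,255))
    for y in range(-(-y0//step)*step,y1,step):
        cv2.line(c,(0,(y-y0)*k),(4,(y-y0)*k),(0,0,255));cv2.putText(c,str(y),(5,(y-y0)*k+4),0,.35,(0,0,255))
    return c
E
python3 - <<'E'
from h import *
t=np.load("pics/top0.npz")["img"];s=np.load("pics/scene0.npz")["img"]
a=grid(t,140,145,275,235,5);b=grid(t,310,160,375,245,5)
c=np.zeros((max(a.shape[0],b.shape[0]),0,3),np.uint8)
print(a.shape,b.shape)
# top: fork+tray | basket stacked into 800x600
A=grid(t,140,145,274,240,5);B=grid(t,310,170,360,240,2)
cv2.imwrite("pics/c1.png",A)
X=grid(s,140,160,290,275,5)
cv2.imwrite("pics/c2.png",X)
Y=np.zeros((600,800,3),np.uint8)
b=grid(t,310,175,358,245,8);Y[:b.shape[0],:b.shape[1]]=b
f=grid(s,305,165,441,230,3);Y[:f.shape[0],385:385+f.shape[1]]=f[:,:415]
cv2.imwrite("pics/c3.png",Y)
E
```

```text
(450, 675, 3) (425, 325, 3)
```

View pics/c1.png

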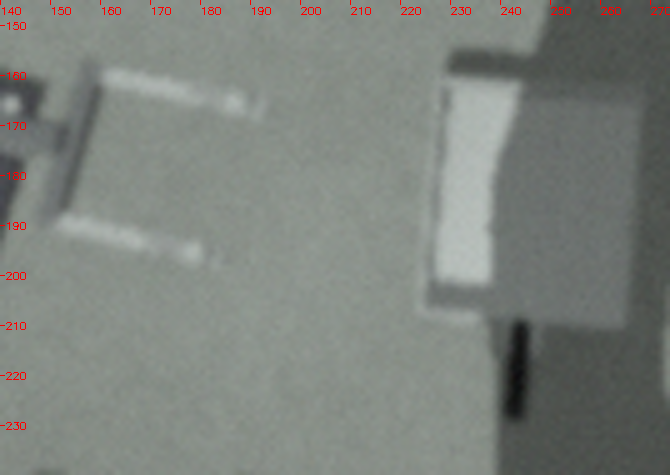

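View pics/c3.png

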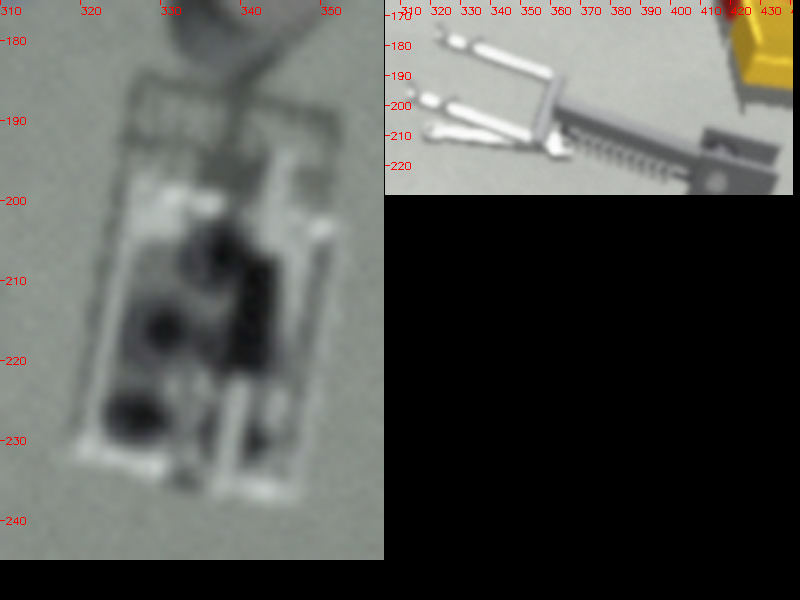

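```bash
python3 - <<'E'
from h import *
np.set_printoptions(precision=3,suppress=True)
t=np.load("pics/top0.npz");s=np.load("pics/scene0.npz")
def tri(a,b):
    o1,d1=ray(t,[a]);o2,d2=ray(s,[b]);d1=d1[0];d2=d2[0]
    k=np.linalg.lstsq(np.c_[d1,-d2],o2-o1,rcond=None)[0];p,q=o1+k[0]*d1,o2+k[1]*d2
    return (p+q)/2,np.linalg.norm(p-q)
# crop c1 px = 140+x/5,145+y/5
c=lambda L:[(140+x/5,145+y/5) for x,y in L]
print("tray rim z.03",onz(t,c([(447,75),(643,95),(628,328),(420,308)]),.03))
print("tongue top",onz(t,c([(520,320),(514,418)]),.045))
print("fork z.285: gaps, crosspiece ends",onz(t,c([(252,106),(212,257),(92,65),(52,222)]),.285))
print("tri gap A,B",tri(c([(252,106)])[0],(335,180)),tri(c([(212,257)])[0],(323,200)))
print("tri cross ends", tri(c([(92,65)])[0],(385-385+361,190)))
print("basket sleeve z.159", onz(t,[(341,206.5),(340,222)],.159), "centre",onz(t,[(341,214)],.155))
print("basket rim z.061 corners",onz(t,[(321,232),(346.5,236.5),(327,197),(350,203)],.061))
print("sleeve tri",tri((341,214),(264/800*512,282/600*384)))
print("can",onz(t,[(534*.64,270*.64)],.12),"bin",onz(t,[(468*.64,248*.64)],.035),"wrench",onz(t,[(231*.64,383*.64),(299*.64,383*.64)],.0))
print("big bar",onz(t,[(640*.64,322*.64)],.2),"small",onz(t,[(455*.64,345*.64)],.1))
E
```

```text
tray rim z.03 [[ 0.726  0.055  0.03 ]
 [ 0.713 -0.108  0.03 ]
 [ 0.518 -0.1    0.03 ]
 [ 0.53   0.07   0.03 ]]
tongue top [[ 0.52  -0.013  0.045]
 [ 0.441 -0.01   0.045]]
fork z.285: gaps, crosspiece ends [[0.638 0.17  0.285]
 [0.53  0.193 0.285]
 [0.665 0.286 0.285]
 [0.552 0.307 0.285]]
tri gap A,B (array([0.628, 0.193, 0.331]), np.float64(0.06086518833816157)) (array([0.545, 0.208, 0.189]), np.float64(0.007937495914671964))
tri cross ends (array([0.655, 0.286, 0.329]), np.float64(0.0231709753398031))
basket sleeve z.159 [[ 0.526 -0.383  0.159]
 [ 0.467 -0.379  0.159]] centre [[ 0.498 -0.383  0.155]]
basket rim z.061 corners [[ 0.434 -0.322  0.061]
 [ 0.419 -0.424  0.061]
 [ 0.576 -0.346  0.061]
 [ 0.554 -0.439  0.061]]
sleeve tri (array([ 0.498, -0.381,  0.147]), np.float64(0.007460103517483657))
can [[ 0.664 -0.394  0.12 ]] bin [[ 0.737 -0.236  0.035]] wrench [[0.364 0.384 0.   ]
 [0.37  0.202 0.   ]]
big bar [[ 0.528 -0.629  0.2  ]] small [[ 0.472 -0.2    0.1  ]]
```

```bash
python3 - <<'E'
from h import *
np.set_printoptions(precision=3,suppress=True)
t=np.load("pics/top0.npz");s=np.load("pics/scene0.npz")
def tri(a,b):
    o1,d1=ray(t,[a]);o2,d2=ray(s,[b]);d1=d1[0];d2=d2[0]
    k=np.linalg.lstsq(np.c_[d1,-d2],o2-o1,rcond=None)[0];p,q=o1+k[0]*d1,o2+k[1]*d2
    return (p+q)/2,np.linalg.norm(p-q)
c=lambda L:[(140+x/5,145+y/5) for x,y in L]
print(tri(c([(252,106)])[0],(323,200)),tri(c([(212,257)])[0],(335,180)),tri(c([(52,222)])[0],(361,190)))
# model: theta,fx,fy at z .285: predicted pixels for saddles and crosspiece
F=np.array([.588,.189]);
a=np.array([.638-.530,.170-.193]);a/=np.linalg.norm(a);y=np.array([-a[1],a[0]])
m=np.array([.6085,.2965]); print("axis x",a,np.arctan2(a[1],a[0]),"cross mid -104*y ->",m-.104*y,"gaps mid",[.584,.1815])
for f in (m-.104*y,np.array([.584,.1815])):
    P=[np.r_[f+sx*.055*a+sy*y,.285] for sx in(1,-1) for sy in(-.03,0,.03)]
    print("top",proj(t,P),"scene",proj(s,P))
E
```

```text
(array([0.643, 0.186, 0.264]), np.float64(0.023561373715072182)) (array([0.533, 0.214, 0.265]), np.float64(0.034926967881293694)) (array([0.556, 0.315, 0.259]), np.float64(0.0010861399198683708))
axis x [ 0.978 -0.208] -0.20982831175965544 cross mid -104*y -> [0.587 0.195] gaps mid [0.584, 0.1815]
top [[194.94  167.414]
 [186.748 165.489]
 [178.587 163.573]
 [186.808 197.542]
 [178.538 195.547]
 [170.301 193.559]] scene [[309.537 191.939]
 [319.099 194.437]
 [328.827 196.978]
 [318.93  172.884]
 [327.923 175.06 ]
 [337.061 177.272]]
top [[198.658 168.29 ]
 [190.452 166.362]
 [182.277 164.442]
 [190.562 198.449]
 [182.277 196.452]
 [174.025 194.46 ]] scene [[305.263 190.82 ]
 [314.751 193.299]
 [324.403 195.821]
 [314.906 171.909]
 [323.834 174.069]
 [332.906 176.265]]
```

```bash
python3 -m creep '[[[-1,0,0,0,0,0,-0.178],[-1,0,0,0,0,0,-0.178],[-1,0,0,0,0,0,-0.178],[-1,0,0,0,0,0,-0.178],[-1,0,0,0,0,0,-0.178],[-1,0,0,0,0,0,-0.178],[-1,0,0,0,0,0,-0.178],[-1,0,0,0,0,0,-0.178],[-1,0,0,0,0,0,-0.178],[-1,0,0,0,0,0,-0.178],[-1,0,0,0,0,0,-0.178],[-1,0,0,0,0,0,-0.178],[-1,0,0,0,0,0,-0.178],[-1,0,0,0,0,0,-0.178],[-1,0,0,0,0,0,-0.178],[-1,0,0,0,0,0,-0.178]]]'
python3 -m creep '[[[-1,49,25,0,0,0,0],[-1,49,25,0,0,0,0],[-1,49,25,0,0,0,0],[-1,49,25,0,0,0,0],[-1,49,25,0,0,0,0],[-1,49,25,0,0,0,0],[-1,49,25,0,0,0,0],[-1,49,25,0,0,0,0],[-1,49,25,0,0,0,0],[-1,49,25,0,0,0,0],[-1,49,25,0,0,0,0],[-1,49,25,0,0,0,0],[-1,0,0,0,0,0,0],[-1,0,0,0,0,0,0]]]'
cat >> h.py <<'E'
def wrist(name):
    from workcell import manip
    o=manip.observe();s=dict(manip.snapshot("wrist"))
    T=np.eye(4);T[:3,:3]=o["ee_rot"];T[:3,3]=o["tcp_pos"];s["world_from_camera"]=T@np.array(s.pop("T_tool_cam"))
    np.savez(f"pics/{name}.npz",**s);return s
E
python3 - <<'E'
from h import *
s=wrist("w1");print(s["world_from_camera"],s["mtx"])
cv2.imwrite("pics/w1.png",grid(s["img"],0,0,512,384,1,50))
E
```

```text
time: 2.1
tcp_pos: [0.139, -0.5836, 0.4042]
ee_rot: [[0.054, 0.999, 0.0], [0.999, -0.054, 0.001], [0.001, -0.0, -1.0]]
force: [-0.6, -0.1, 0.3]
opening: 1.001
time: 3.85
tcp_pos: [0.4735, -0.0147, 0.4043]
ee_rot: [[0.059, 0.998, -0.001], [0.998, -0.059, -0.0], [-0.0, -0.001, -1.0]]
force: [-0.3, 0.4, -0.6]
opening: 0.998
[[ 5.87653467e-02 -9.62117414e-01 -2.66226812e-01  4.05259729e-01]
 [ 9.98271513e-01  5.64266609e-02  1.64322236e-02 -1.02526269e-02]
 [-7.87438446e-04 -2.66732288e-01  9.63770339e-01  3.73568759e-01]
 [ 0.00000000e+00  0.00000000e+00  0.00000000e+00  1.00000000e+00]] [[322.93340167   0.         253.10378865]
 [  0.         322.93340167 193.87664146]
 [  0.           0.           1.        ]]
```

View pics/w1.png

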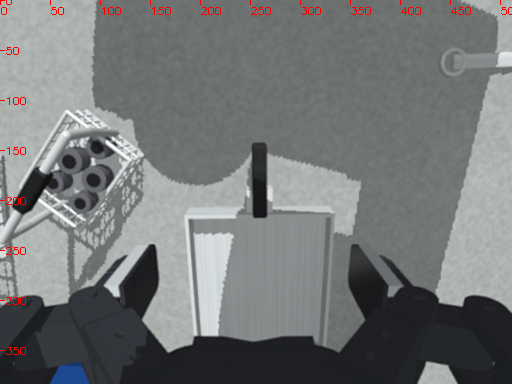

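```bash
python3 - <<'E'
from h import *
np.set_printoptions(precision=3,suppress=True)
s=np.load("pics/w1.npz")
print(onz(s,[(259,144),(259.5,216)],.045), onz(s,[(186.5,211),(333,209)],.03))
print("wrench head",onz(s,[(453,62)],.003))
E
```

```text
[[ 0.444 -0.007  0.045]
 [ 0.521 -0.01   0.045]] [[ 0.516 -0.092  0.03 ]
 [ 0.523  0.072  0.03 ]]
wrench head [[0.369 0.214 0.003]]
```

```bash
python3 -m creep '[[[-1,7,-4,0,0,0,0],[-1,0,0,43,0,0,0],[-1,0,0,43,0,0,0],[-1,0,0,43,0,0,0],[-1,0,0,43,0,0,0],[-1,0,0,25,0,0,0],[-1,0,0,20,0,0,0],[-1,0,0,0,0,0,0],[0.9,0,0,0,0,0,0],[0.9,0,0,0,0,0,0],[0.9,0,0,0,0,0,0],[0.9,0,0,0,0,0,0],[0.9,0,0,0,0,0,0],[0.9,0,0,0,0,0,0],[0.9,0,0,0,0,0,0]]]' 80
```

```text
time: 5.78
tcp_pos: [0.4703, -0.0075, 0.1883]
ee_rot: [[0.059, 0.998, 0.001], [0.998, -0.059, -0.0], [-0.0, 0.001, -1.0]]
force: [-1.4, 0.7, 5.3]
opening: 0.177
```

```bash
python3 -m creep '[[[0.9,10,-2,0,0,0,0],[0.9,19,-3,0,0,0,0],[0.9,19,-3,0,0,0,0],[0.9,19,-3,0,0,0,0],[0.9,19,-4,0,0,0,0],[0.9,19,-4,0,0,0,0],[0.9,19,-4,0,0,0,0],[0.9,19,-4,0,0,0.0,0],[0.9,19,-4,0,0,0,0],[0.9,19,-3,0,0,0,0],[0.9,19,-3,0,0,0,0],[0.9,18,-3,0,0,0,0],[0.9,17,-3,0,0,0,0.02],[0.9,0,0,0,0,0,0.05],[0.9,0,0,0,0,0,0.05],[0.9,0,0,0,0,0,0.05],[0.9,0,0,0,0,0,0],[0.9,0,0,0,0,0,0]]]' 80
python3 - <<'E'
from h import *
from workcell import manip
s=manip.snapshot("top");np.savez("pics/top1.npz",**s)
cv2.imwrite("pics/top1.png",grid(s["img"],130,140,290,260,5))
s=manip.snapshot("scene");np.savez("pics/scene1.npz",**s)
cv2.imwrite("pics/scene1.png",grid(s["img"],290,160,450,280,5))
E
```

```text
time: 8.02
tcp_pos: [0.4413, 0.2304, 0.1883]
ee_rot: [[0.226, 0.974, 0.001], [0.974, -0.226, 0.001], [0.001, 0.001, -1.0]]
force: [0.5, 3.0, 6.1]
opening: 0.176
```

View pics/top1.png

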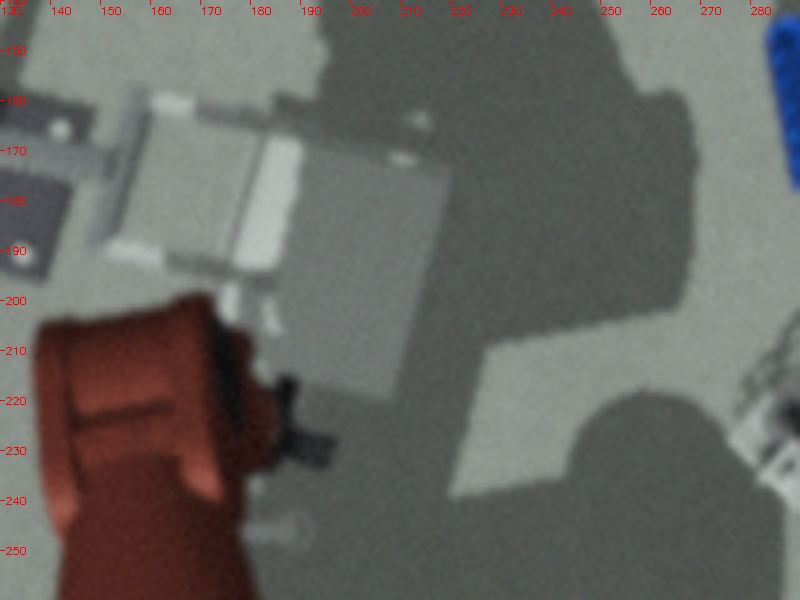

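View pics/scene1.png

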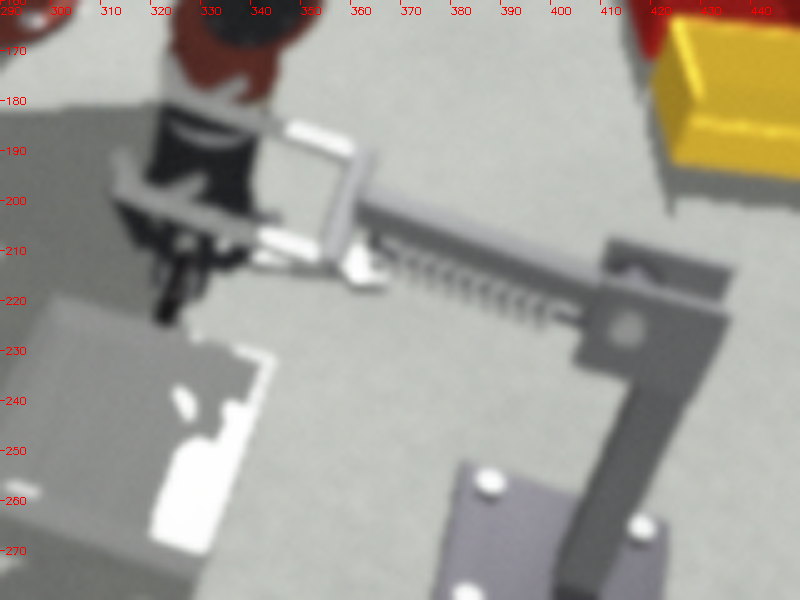

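```bash
python3 - <<'E'
from h import *
from scipy.optimize import least_squares
np.set_printoptions(precision=3,suppress=True)
t=np.load("pics/top1.npz");s=np.load("pics/scene1.npz")
obs=np.array([(313,191),(331,195.5),(338,176.5)])
def pts(p,z,L):
    x,y,th=p;a=np.array([np.cos(th),np.sin(th)]);b=np.array([-a[1],a[0]])
    return [np.r_[np.array([x,y])+u*a+v*b,z] for u,v in L]
for z in(.29,.295,.30):
    r=least_squares(lambda p:np.r_[(proj(s,pts(p,z,[(.055,-.03),(.055,.03),(-.055,.03)]))-obs).ravel(),(p[2]+.2)*20],[.588,.2,-.2])
    print(z,r.x,r.fun, "cross top px",proj(t,pts(r.x,.28,[(.061,.104),(-.061,.104)])))
print("tray",onz(t,[(182,163.5),(219.5,175),(207,220.5)],.03),"inner front corner from scene",onz(s,[(344.5,231),(333,271.5)],.03))
E
```

```text
0.29 [ 0.587  0.2   -0.18 ] [-1.046  0.123  0.508  0.323  0.561 -0.605  0.405] cross top px [[157.192 158.409]
 [148.809 191.584]]
0.295 [ 0.593  0.2   -0.179] [-1.151  0.152  0.557  0.374  0.619 -0.707  0.427] cross top px [[157.431 156.622]
 [149.088 189.758]]
0.3 [ 0.6    0.199 -0.177] [-1.257  0.181  0.608  0.427  0.677 -0.812  0.45 ] cross top px [[157.669 154.839]
 [149.368 187.935]]
tray [[0.706 0.253 0.03 ]
 [0.661 0.094 0.03 ]
 [0.471 0.138 0.03 ]] inner front corner from scene [[0.514 0.303 0.03 ]
 [0.715 0.265 0.03 ]]
```

Scene shows the fork's V saddles clearly: near-prong lips at (313,191) and (331,195), inner lip of the other at (338,176). That puts the fork at about (0.593, 0.200), yaw -0.19. The tray lies at about (0.590, 0.198), yaw -0.21, so it is well centred. Next I release it and go above the basket.

```bash
python3 -m creep '[[[-1,0,0,0,0,0,0],[-1,0,0,0,0,0,0],[-1,0,0,0,0,0,0],[-1,0,0,0,0,0,0],[-1,0,0,0,0,0,0],[-1,0,0,-20,0,0,0],[-1,0,0,-40,0,0,0],[-1,0,0,-52,0,0,0],[-1,0,0,-52,0,0,0],[-1,0,0,-52,0,0,0],[-1,0,0,0,0,0,-0.087]]]'
python3 -m creep '[[[-1,-30,7,0,0,0,0],[-1,-50,12,0,0,0,0],[-1,-50,12,0,0,0,0],[-1,-50,12,0,0,0,0],[-1,-50,12,0,0,0,0],[-1,-50,12,0,0,0,0],[-1,-50,12,0,0,0,0],[-1,-50,12,0,0,0,0],[-1,-50,12,0,0,0,0],[-1,-50,12,0,0,0,0],[-1,-50,12,0,0,0,0],[-1,-50,12,0,0,0,0],[-1,-18,4,0,0,0,0],[-1,0,0,0,0,0,0],[-1,0,0,0,0,0,0]]]'
python3 - <<'E'
from h import *
s=wrist("w2");cv2.imwrite("pics/w2.png",grid(s["img"],100,0,412,320,2,20)[:600,:800])
E
```

```text
time: 9.5
tcp_pos: [0.4419, 0.2299, 0.4084]
ee_rot: [[0.141, 0.99, 0.007], [0.99, -0.141, 0.001], [0.002, 0.007, -1.0]]
force: [-0.2, 0.2, -1.1]
opening: 0.998
time: 11.38
tcp_pos: [0.4977, -0.3818, 0.4038]
ee_rot: [[0.142, 0.99, -0.0], [0.99, -0.142, 0.0], [0.0, -0.0, -1.0]]
force: [-0.5, 0.5, -0.1]
opening: 0.996
```

View pics/w2.png

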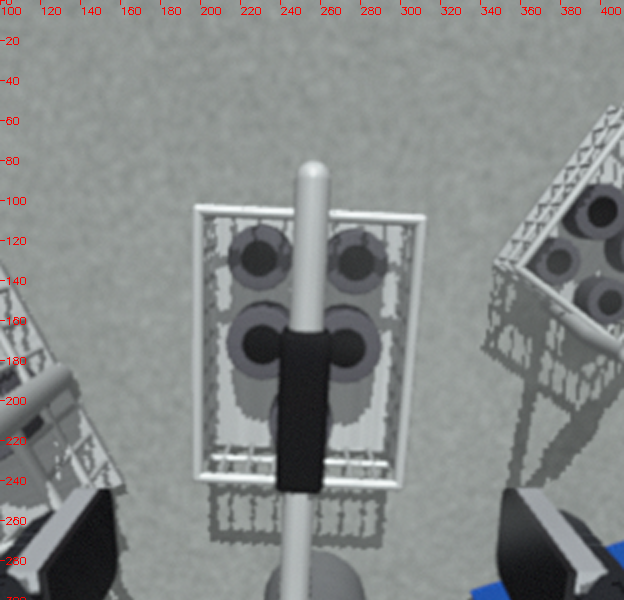

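```bash
python3 - <<'E'
from h import *
np.set_printoptions(precision=4,suppress=True)
s=np.load("pics/w2.npz")
g=lambda L:[(100+x/2,y/2) for x,y in L]
P=onz(s,g([(305,330),(300,491)]),.159);B=onz(s,g([(313,175),(295,590)]),.156);R=onz(s,g([(197,208),(425,217),(400,486),(195,478)]),.061)
print("sleeve",P,P.mean(0));print("bar",B,np.arctan2(*(B[1]-B[0])[1::-1]));print("rim",R,R.mean(0))
E
```

```text
sleeve [[ 0.4689 -0.3778  0.159 ]
 [ 0.5267 -0.3879  0.159 ]] [ 0.4978 -0.3828  0.159 ]
bar [[ 0.4197 -0.3681  0.156 ]
 [ 0.569  -0.396   0.156 ]] -0.1849300387660876
rim [[ 0.422  -0.4224  0.061 ]
 [ 0.4412 -0.317   0.061 ]
 [ 0.5757 -0.3429  0.061 ]
 [ 0.556  -0.4487  0.061 ]] [ 0.4987 -0.3827  0.061 ]
```

```bash
python3 - <<'E'
from h import *
np.set_printoptions(precision=4,suppress=True)
s=np.load("pics/w2.npz");t=np.load("pics/top0.npz")
for z in(.15,.18,.2,.22):
  print(z,onz(s,[(136,188)],z),onz(t,[(368,217),(577*.64,340*.64)],z))
img=t["img"]; 
cv2.imwrite("pics/c4.png",grid(t["img"],340,175,450,245,7))
E
```

```text
0.15 [[ 0.475  -0.4634  0.15  ]] [[ 0.4896 -0.487   0.15  ]
 [ 0.4874 -0.4919  0.15  ]]
0.18 [[ 0.469  -0.4511  0.18  ]] [[ 0.4864 -0.4789  0.18  ]
 [ 0.4843 -0.4837  0.18  ]]
0.2 [[ 0.4649 -0.4428  0.2   ]] [[ 0.4843 -0.4735  0.2   ]
 [ 0.4823 -0.4782  0.2   ]]
0.22 [[ 0.4609 -0.4346  0.22  ]] [[ 0.4822 -0.4681  0.22  ]
 [ 0.4802 -0.4727  0.22  ]]
```

View pics/c4.png

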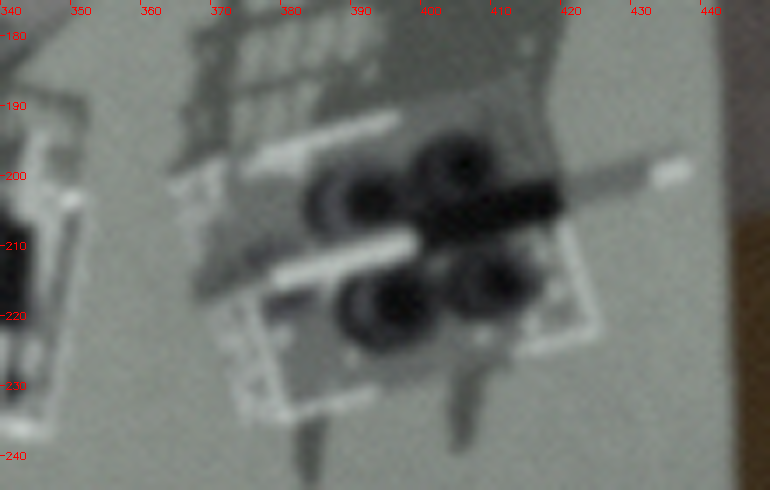

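w2 shows the sleeve at crop (300-305, 330-491), so the grip point is (0.498, -0.383), yaw -0.185. The rim centre agrees. The big basket's bar ends near y = -0.51, so there is room to descend with the hand half open.

```bash
python3 -m creep '[[[0,-1,0,0,0,0,0.042],[0,0,0,25,0,0,0],[0,0,0,25,0,0,0],[0,0,0,25,0,0,0],[0,0,0,24,0,0,0],[0,0,0,0,0,0,0],[0,0,0,0,0,0,0],[0.9,0,0,0,0,0,0],[0.9,0,0,0,0,0,0],[0.9,0,0,0,0,0,0],[0.9,0,0,0,0,0,0],[0.9,0,0,0,0,0,0],[0.9,0,0,0,0,0,0]]]' 90
python3 -m creep '[[[0.9,0,0,-10,0,0,0],[0.9,0,0,-10,0,0,0],[0.9,0,0,-10,0,0,0],[0.9,0,0,0,0,0,0],[0.9,0,0,0,0,0,0]]]'
```

```text
time: 13.05
tcp_pos: [0.4978, -0.3835, 0.3063]
ee_rot: [[0.184, 0.983, 0.002], [0.983, -0.184, -0.001], [-0.001, 0.002, -1.0]]
force: [-0.4, 3.7, 7.0]
opening: 0.191
time: 13.68
tcp_pos: [0.4974, -0.3836, 0.3344]
ee_rot: [[0.184, 0.983, -0.0], [0.983, -0.184, 0.0], [0.0, -0.0, -1.0]]
force: [0.5, -0.7, -4.9]
opening: 0.189
```

```bash
python3 -m creep '[[[0.9,0,0,-15,0,0,0],[0.9,0,0,-30,0,0,0],[0.9,0,0,-30,0,0,0],[0.9,0,0,-30,0,0,0],[0.9,0,0,-30,0,0,0],[0.9,0,0,-15,0,0,0],[0.9,0,0,0,0,0,0]]]'
python3 -m creep '[[[0.9,12,0,0,0,0,0],[0.9,24,-1,0,0,0,0],[0.9,28,-1,0,0,0,0],[0.9,28,-1,0,0,0,0],[0.9,28,-1,0,0,0,0],[0.9,28,-1,0,0,0,0],[0.9,28,-1,0,0,0,0],[0.9,28,-1,0,0,0,0],[0.9,28,-1,0,0,0,0],[0.9,28,-1,0,0,0,0],[0.9,28,-1,0,0,0,0],[0.9,28,-1,0,0,0,0],[0.9,28,-2,0,0,0,0],[0.9,24,-1,0,0,0,0],[0.9,16,-1,0,0,0,0],[0.9,8,0,0,0,0,0],[0.9,0,0,0,0,0,0],[0.9,0,0,0,0,0,0]]]'
python3 - <<'E'
from h import *
from workcell import manip
s=manip.snapshot("scene");np.savez("pics/scene2.npz",**s);w=wrist("w3")
s2=manip.snapshot("top");np.savez("pics/top2.npz",**s2)
Y=np.zeros((600,800,3),np.uint8)
a=grid(s["img"],225,130,425,270,4,20)[:,:800];Y=np.zeros((600,800,3),np.uint8)
a=cv2.resize(w["img"],(400,300));b=grid(s["img"],240,150,390,300,4,20)[:600,:]
Y[:,200:800]=b;Y[:,:200]=0
c=grid(s2["img"],140,140,240,240,2,20);Y[:200,:200]=c
d=cv2.resize(w["img"],(200,150));Y[300:450,:200]=d
cv2.imwrite("pics/m1.png",Y)
E
```

```text
time: 14.55
tcp_pos: [0.4975, -0.3836, 0.4868]
ee_rot: [[0.184, 0.983, 0.002], [0.983, -0.184, -0.002], [-0.002, 0.002, -1.0]]
force: [0.1, 0.1, -5.0]
opening: 0.19
time: 16.8
tcp_pos: [0.5547, 0.004, 0.4846]
ee_rot: [[0.184, 0.983, -0.0], [0.983, -0.184, -0.0], [-0.0, -0.0, -1.0]]
force: [-1.1, 0.2, -5.0]
opening: 0.196
```

View pics/m1.png

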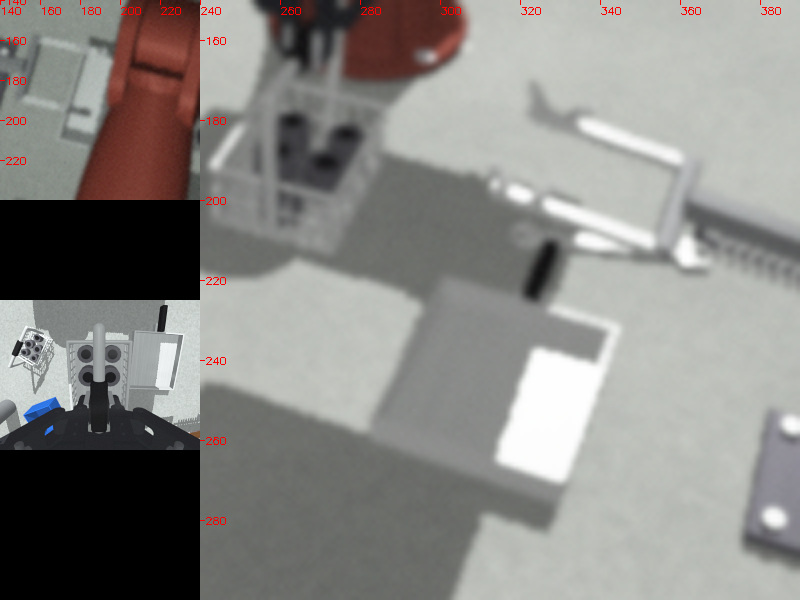

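```bash
python3 - <<'E'
from h import *
from scipy.optimize import least_squares
np.set_printoptions(precision=3,suppress=True)
t=np.load("pics/top0.npz");s=np.load("pics/scene2.npz")
R=onz(s,[(300,219.5),(344.5,231),(331.3,271.7),(284,257.5)],.03);print(R,R.mean(0))
def pts(p,z,L):
    x,y,th=p;a=np.array([np.cos(th),np.sin(th)]);b=np.array([-a[1],a[0]])
    return np.array([np.r_[np.array([x,y])+u*a+v*b,z] for u,v in L])
So=np.array([(312.5,192),(331,195.5),(338,176.5),(323,171)]);To=np.array([(157.2,157.8),(150,190)])
def f(p):
    return np.r_[(proj(s,pts(p[:3],p[3],[(.055,-.03),(.055,.03),(-.055,.03),(-.055,-.03)]))-So).ravel(),
      (proj(t,pts(p[:3],.28,[(.061,.104),(-.061,.104)]))-To).ravel()]
r=least_squares(f,[.59,.2,-.2,.295]);print(r.x,r.fun)
E
```

```text
[[0.485 0.135 0.03 ]
 [0.514 0.303 0.03 ]
 [0.717 0.26  0.03 ]
 [0.688 0.099 0.03 ]] [0.601 0.199 0.03 ]
[ 0.589  0.201 -0.198  0.292] [-0.567 -0.973  0.446  0.445  1.141 -0.399 -2.174  0.826  0.26  -0.444
 -1.521  0.372]
```

```bash
python3 -m creep '[[[0.9,8,0,0,0,0,0],[0.9,16,0,0,0,0,0],[0.9,16,0,0,0,0,0],[0.9,16,0,0,0,0,0],[0.9,16,0,0,0,0,0],[0.9,16,0,0,0,0,0],[0.9,16,0,0,0,0,0],[0.9,16,0,0,0,0,0],[0.9,16,0,0,0,0,0],[0.9,16,0,0,0,0,0],[0.9,16,0,0,0,0,0],[0.9,15,0,0,0,0,0],[0.9,11,0,0,0,0,0],[0.9,6,0,0,0,0,0],[0.9,0,0,0,0,0,0],[0.9,0,0,0,0,0,0]]]'
python3 - <<'E'
from h import *
from workcell import manip
s=manip.snapshot("scene");np.savez("pics/scene3.npz",**s)
cv2.imwrite("pics/m2.png",grid(s["img"],280,140,400,260,5,10))
E
```

```text
time: 18.95
tcp_pos: [0.5915, 0.2008, 0.4847]
ee_rot: [[0.184, 0.983, -0.0], [0.983, -0.184, -0.0], [-0.0, 0.0, -1.0]]
force: [0.6, -0.4, -4.6]
opening: 0.193
```

View pics/m2.png

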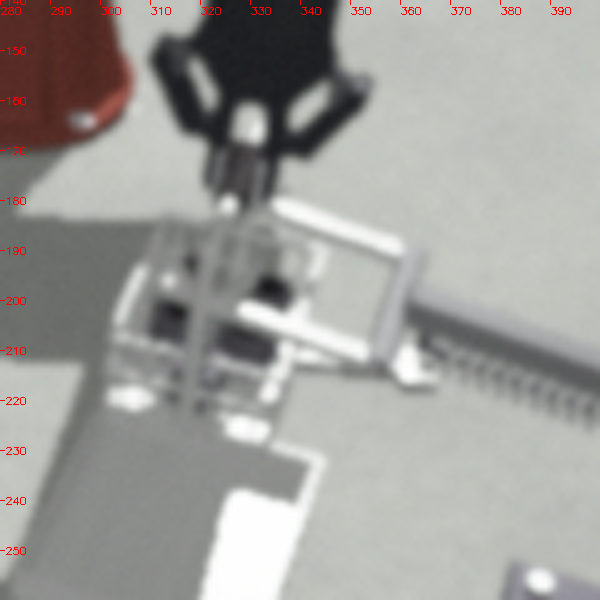

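The basket's near leg stands at col ~319, outside the near prong whose saddle is at about (321,198). The arm is undisturbed and the body is below the prongs. I'll lower slowly.

```bash
python3 -m creep '[[[0.9,0,0,5,0,0,0],[0.9,0,0,5,0,0,0],[0.9,0,0,5,0,0,0],[0.9,0,0,5,0,0,0],[0.9,0,0,5,0,0,0],[0.9,0,0,5,0,0,0],[0.9,0,0,4,0,0,0],[0.9,0,0,3,0,0,0],[0.9,0,0,3,0,0,0],[0.9,0,0,3,0,0,0],[0.9,0,0,3,0,0,0],[0.9,0,0,0,0,0,0],[0.9,0,0,0,0,0,0]]]'
python3 -m creep '[[[0.9,0,0,3,0,0,0],[0.9,0,0,3,0,0,0],[0.9,0,0,3,0,0,0],[0.9,0,0,3,0,0,0],[0.9,0,0,0,0,0,0],[0.9,0,0,0,0,0,0]]]'
python3 -m creep '[[[0.9,0,0,3,0,0,0],[0.9,0,0,3,0,0,0],[0.9,0,0,3,0,0,0],[0.9,0,0,3,0,0,0],[0.9,0,0,0,0,0,0],[0.9,0,0,0,0,0,0]]]'
```

```text
time: 20.62
tcp_pos: [0.5915, 0.201, 0.4389]
ee_rot: [[0.184, 0.983, 0.0], [0.983, -0.184, -0.0], [-0.0, 0.0, -1.0]]
force: [-1.3, -2.0, -3.3]
opening: 0.19
time: 21.38
tcp_pos: [0.5915, 0.2007, 0.4264]
ee_rot: [[0.184, 0.983, -0.0], [0.983, -0.184, -0.001], [-0.001, -0.0, -1.0]]
force: [-3.4, -6.1, -1.0]
opening: 0.192
time: 22.12
tcp_pos: [0.5914, 0.2005, 0.4145]
ee_rot: [[0.185, 0.983, -0.001], [0.983, -0.185, -0.002], [-0.002, -0.0, -1.0]]
force: [-4.6, -7.1, -0.8]
opening: 0.191
```

```bash
python3 -m creep '[[[0.9,-2,0,0,0,0,0],[0.9,-2,0,0,0,0,0],[0.9,-2,0,0,0,0,0],[0.9,0,0,0,0,0,0],[0.9,0,0,0,0,0,0]]]'
python3 -c "
from workcell import manip;print(manip.observe()['moment'])"
python3 -m creep '[[[0.9,0,-2,0,0,0,0],[0.9,0,-2,0,0,0,0],[0.9,0,0,0,0,0,0],[0.9,0,0,0,0,0,0]]]'
python3 -c "
from workcell import manip;print(manip.observe()['moment'])"
```

```text
time: 22.75
tcp_pos: [0.5904, 0.1954, 0.4147]
ee_rot: [[0.183, 0.983, 0.0], [0.983, -0.183, 0.0], [0.0, 0.0, -1.0]]
force: [0.8, 2.8, -0.6]
opening: 0.195
[ 0.601271   -0.26957039 -0.0143842 ]
time: 23.25
tcp_pos: [0.5864, 0.196, 0.4146]
ee_rot: [[0.184, 0.983, -0.0], [0.983, -0.184, 0.0], [0.0, -0.0, -1.0]]
force: [1.8, 3.5, 0.2]
opening: 0.193
[ 0.57087078 -0.32112708 -0.11081904]
```

```bash
python3 -m creep '[[[0.9,1,0,2,0,0,0],[0.9,1,0,1,0,0,0],[0.9,0,0,1,0,0,0],[0.9,0,0,0,0,0,0],[0.9,0,0,0,0,0,0],[0.9,0,0,0,0,0,0]]]'
python3 -m creep '[[[0.9,0,0,1,0,0,0],[0.9,0,0,1,0,0,0],[0.9,0,0,0,0,0,0],[0.9,0,0,0,0,0,0],[0.9,0,0,0,0,0,0]]]'
python3 -m creep '[[[0.9,0,0,1,0,0,0],[0.9,0,0,1,0,0,0],[0.9,0,0,0,0,0,0],[0.9,0,0,0,0,0,0],[0.9,0,0,0,0,0,0]]]'
```

```text
time: 24.0
tcp_pos: [0.5868, 0.1979, 0.4107]
ee_rot: [[0.184, 0.983, -0.0], [0.983, -0.184, -0.0], [-0.0, -0.0, -1.0]]
force: [-1.7, -1.2, -0.0]
opening: 0.19
time: 24.62
tcp_pos: [0.5868, 0.198, 0.4087]
ee_rot: [[0.184, 0.983, -0.0], [0.983, -0.184, -0.0], [-0.0, -0.0, -1.0]]
force: [-0.9, -1.1, 0.0]
opening: 0.195
time: 25.25
tcp_pos: [0.5868, 0.198, 0.4067]
ee_rot: [[0.184, 0.983, -0.0], [0.983, -0.184, 0.0], [0.0, -0.0, -1.0]]
force: [-1.9, -0.7, 0.2]
opening: 0.197
```

```bash
python3 -m creep '[[[0.62,0,0,0,0,0,0],[0.6,0,0,0,0,0,0],[0.57,0,0,0,0,0,0],[0.54,0,0,0,0,0,0],[0.5,0,0,0,0,0,0],[0.45,0,0,0,0,0,0],[0.4,0,0,0,0,0,0],[0.3,0,0,0,0,0,0],[0.2,0,0,0,0,0,0],[0,0,0,0,0,0,0],[0,0,0,0,0,0,0],[0,0,0,0,0,0,0],[0,0,0,0,0,0,0],[0,0,0,0,0,0,0],[0,0,0,0,0,0,0],[0,0,0,0,0,0,0]]]' 20
```

```text
time: 27.25
tcp_pos: [0.5868, 0.1979, 0.4067]
ee_rot: [[0.184, 0.983, 0.0], [0.983, -0.184, -0.0], [-0.0, 0.0, -1.0]]
force: [-0.0, -0.6, -0.5]
opening: 0.503
```

```bash
python3 - <<'E'
from h import *
from workcell import manip
s=manip.snapshot("scene");w=wrist("w4")
Y=np.zeros((600,800,3),np.uint8);b=grid(s["img"],280,140,400,260,5,10);Y[:,:400]=b[:,:400]
Y[:480,400:]=cv2.resize(w["img"][120:324,130:300+0],(400,480))
cv2.imwrite("pics/m3.png",Y);print(manip.observe()["force"])
E
```

```text
[ 0.94612486 -0.88677387  0.01119279]
```

View pics/m3.png

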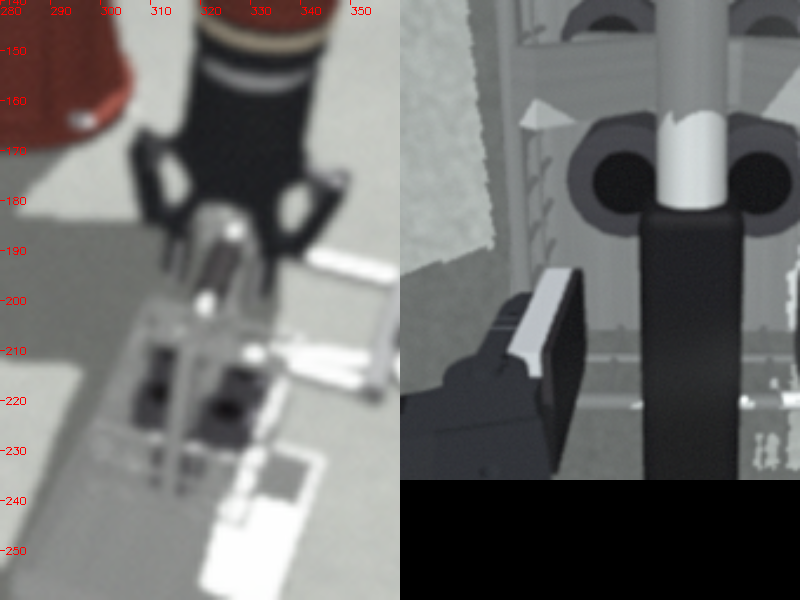

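The last view shows the bar resting in the fork: sleeve at scene (323,192), arm sunk with its cross piece now at row ~215, and the sleeve free between the pads. I'll lift straight out and check stillness numerically.

```bash
python3 -m creep '[[[0,0,0,-5,0,0,0],[0,0,0,-10,0,0,0],[0,0,0,-20,0,0,0],[0,0,0,-25,0,0,0],[0,0,0,-25,0,0,0],[0,0,0,-20,0,0,0],[0,0,0,0,0,0,0],[0,0,0,0,0,0,0],[0,0,0,0,0,0,0],[0,0,0,0,0,0,0]]]'
python3 -c "
from h import *;w=wrist('w5')"
python3 -m creep '[[[0,0,0,0,0,0,0],[0,0,0,0,0,0,0],[0,0,0,0,0,0,0],[0,0,0,0,0,0,0],[0,0,0,0,0,0,0],[0,0,0,0,0,0,0],[0,0,0,0,0,0,0],[0,0,0,0,0,0,0]]]'
python3 - <<'E'
from h import *
np.set_printoptions(precision=3,suppress=True)
a=np.load("pics/w5.npz");w=wrist("w6")
d=cv2.absdiff(a["img"],w["img"]).max(2);print("diff",d.max(),(d>25).sum())
g=cv2.cvtColor(w["img"],cv2.COLOR_BGR2GRAY);m=(g<38).astype(np.uint8);m[300:]=0
n,l,st,c=cv2.connectedComponentsWithStats(m)
for i in np.argsort(-st[1:,4])[:6]+1: print(st[i],c[i],onz(w,[c[i]],.257))
E
```

```text
time: 28.6
tcp_pos: [0.5868, 0.198, 0.5109]
ee_rot: [[0.184, 0.983, -0.001], [0.983, -0.184, -0.0], [-0.0, -0.001, -1.0]]
force: [0.5, 0.0, 0.0]
opening: 0.502
time: 29.65
tcp_pos: [0.5868, 0.198, 0.5117]
ee_rot: [[0.184, 0.983, 0.0], [0.983, -0.184, -0.0], [-0.0, 0.0, -1.0]]
force: [0.3, 0.5, 0.5]
opening: 0.502
diff 88 1082
[ 224  161   58   79 2014] [252.148 196.76 ] [[0.583 0.198 0.257]]
[  71  250  105   50 1917] [134.483 287.602] [[0.64  0.092 0.257]]
[187 236  22  64 648] [200.366 271.846] [[0.635 0.148 0.257]]
[251  19  13  63 628] [256.898  48.381] [[0.485 0.22  0.257]]
[303 285  17  15 169] [310.852 292.87 ] [[0.669 0.229 0.257]]
[373 288  23  12 153] [382.595 294.327] [[0.682 0.286 0.257]]
```

```bash
python3 -m creep '[[[0,0,0,0,0,0,0],[0,0,0,0,0,0,0],[0,0,0,0,0,0,0],[0,0,0,0,0,0,0],[0,0,0,0,0,0,0],[0,0,0,0,0,0,0],[0,0,0,0,0,0,0],[0,0,0,0,0,0,0],[0,0,0,0,0,0,0],[0,0,0,0,0,0,0],[0,0,0,0,0,0,0],[0,0,0,0,0,0,0],[0,0,0,0,0,0,0],[0,0,0,0,0,0,0],[0,0,0,0,0,0,0],[0,0,0,0,0,0,0]]]' >/dev/null
python3 - <<'E'
from h import *
np.set_printoptions(precision=3,suppress=True)
b=wrist("w7");b2=wrist("w8");a=np.load("pics/w6.npz")
for p,q in((a,b),(b,b2)):
    d=cv2.absdiff(cv2.GaussianBlur(p["img"],(5,5),0),cv2.GaussianBlur(q["img"],(5,5),0)).max(2);print(d.max(),(d>20).sum(),np.argwhere(d>20).mean(0))
g=lambda s:cv2.cvtColor(s["img"],cv2.COLOR_BGR2GRAY)
for p,q in((np.load("pics/w5.npz"),a),(a,b),(b,b2)):
    print("shift basket",cv2.phaseCorrelate(np.float32(g(p)[100:240,190:310]),np.float32(g(q)[100:240,190:310])))
m=(g(b)<38)[15:90,245:270];v,u=np.argwhere(m).T+np.array([[15],[245]])
P=onz(b,[(u[v<v.min()+4].mean(),v.min()),(u[v>v.max()-4].mean(),v.max())],.045);print(P)
dr=(P[1]-P[0])/np.linalg.norm(P[1]-P[0]);print("dir",dr,"tray centre",P[0]+.18*dr)
E
```

```text
7 0 [nan nan]
7 0 [nan nan]
shift basket ((-0.17734772856135805, -0.5722669889542544), 1.0448287261856928)
shift basket ((-0.019943656509084917, 0.02144622077670988), 0.9743023439689918)
shift basket ((-0.0018270907407824666, 0.006042183968986592), 0.9820700866204721)
[[0.418 0.236 0.045]
 [0.491 0.22  0.045]]
dir [ 0.979 -0.205  0.   ] tray centre [0.595 0.199 0.045]<stdin>:5: RuntimeWarning: Mean of empty slice.
  ret = um.true_divide(
```

Nothing is moving now. The tray is at (0.595, 0.199), yaw -0.206, and the basket sleeve at (0.583, 0.198). I'm handing the job in.

```bash
python3 -c "
from workcell import manip;print(manip.close_job())"
```

```text
the job is handed in; nothing more can be done
None
```

I slid the tray under the fork and hung the middle-sized basket in it, then handed the job in at about 32 s of the 72 s allowed. Handing in reports no verdict, so what follows is my own last checks.

- **Tray:** it lies at about (0.595, 0.199), yaw -0.21. I measured the fork at about (0.59, 0.20), yaw -0.19 to -0.20, so the tray is off by roughly 5 mm and 0.01 rad.
- **Basket:** the sleeve showed at about (0.584, 0.198), roughly 12 mm from the tray centre. I took it as hanging in both saddles from the last picture and this position. I did not view a picture after lifting the hand away.
- **Arm:** I lowered the basket in 1–3 mm steps until the hand carried about 0 N, then opened slowly. The sink worked out at about 34 mm, or 0.12 rad, judged from the height of the hand. I did not measure the joint's speed, so I can't say how close it came to 0.8 rad/s.
- **Stillness:** the first wrist-picture pair after lifting clear differed by about half a pixel. The later pairs showed no change, and the hand was clear of everything.

**Disagreements:**
- While lowering, the bar pressed sideways with up to about 8 N, so I shifted the hand a few millimetres to relieve it.
- One tray measurement from the scene camera gave x = 0.601 instead of 0.590–0.595, still within tolerance.
- I did not re-measure the bin, wrench and can at the end. No move was planned near them.

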